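# Extend and lock the telescopic magnet wand

### The arm

A 6-joint arm with a two-finger parallel gripper is mounted at the origin on a cart in front of the work surface, level with it; the furniture and walls round the work are solid. World frame = base frame: x ahead of the robot, y to its left, z up, the work surface at z = 0. Lengths are in mm, angles in rad, forces in N, time in s.
With the tool pointing down it reaches from about 300 to 775 mm from the base axis. Payload 14.6 kg.
Tool frame: the origin (TCP) lies midway between the tips of the shut fingers; the grasp point (between the pads) lies 19 mm behind it (bot.tcp_to_grasp is the distance from the TCP to the grasp point, in mm); z points along the fingers, y is the line along which they close (so a half turn about z gives the same grasp; the last joint's range is limited). The gripper opens to 94 mm and grips with 3 to 60 N. Pads are 16 mm wide; open, the fingers measure 119 mm over their backs; the gripper's body (75 mm by 177 mm) begins 78 mm behind the grasp point.
Start: joints at [1.235, 0.3, 1.521, -0, 1.321, -0.067], TCP at [146.064, 530.24, 205.446] pointing down, gripper open.
Joint ranges: [-3.03, 3.03], [-0.79, 2.21], [0.23, 2.52], [-1.04, 4.18], [0, 3.07], [-2.55, 2.55]. Speed limits (rad/s): [2.22, 2.22, 2.57, 3.14, 3.14, 3.14].

### API

Orientations are given as a unit quaternion [w, x, y, z].
In Python, from bench import bot gives the robot as it stands.
- The arm moves only by the tool apply_moves, never from a script. Its argument "steps" is a list of rows, each a list of 7 numbers: the shift along the tool's x, y, z in mm, then the turn, a rotation vector about the tool's x, y, z in degrees, then the opening, from 0 (shut) to 1 (fully open). A call has 1 to 5 rows; each row is the pose to reach, as a shift and turn from the pose commanded when the call began, along the tool's axes at that moment; what a row does not reach only later rows make up. A row lasts 1/12 s, in which the tool goes at most 41.7 mm and 7.16 degrees, less where a joint would pass 70% of its speed; a pose out of reach is approached as far as the arm can. A call with a gripper value outside its range is refused whole. The fingers move at their own pace and stop on an object; "squeeze" is the grip in N (left out, the last holds). Time passes only in rows, so rows that repeat a pose let the fingers close. It gives the time, the measured TCP pose, the force, the opening and the grip force at its end, in the units of the state.
- bot.observe(): the state, without advancing time (a new reading comes with each control period).
- bot.grab_frame(name): name is "scene" or "top"; returns a dict with "img" (400x640x3 uint8, blue, green, red), "range_z" (400x640 float32, mm along the optical axis (not along the pixel's ray), 0 where there is no reading), "intrinsics" (3x3 intrinsics, pixels), "k1" (the pictures are not rectified: a ray, as slopes to the right and down, at radius r is drawn at 1 + k1 r^2 times it, then the intrinsics apply), "cam_to_world" (4x4, takes a point from camera to world coordinates). Camera axes: x right, y down, z forward; pixel columns grow to the right and rows downward; lengths in mm; the calibration is good to about 2 mm. A picture is of the moment at which its call begins.
- bot.job_done(): hands the job in; it is judged then, once.
Trained networks look in the newest picture that a camera, given by its name, has taken for a name from the list of things; names that differ only in an ending like _2 or _b are one class to them, and where a whole thing is asked for, a point or a joint stands for the part that bears it (a point fixed in the world has none). Each returns a list of dicts, best first, with "p" (0 to 1); they miss things now and then, are a little off and sometimes report something else, mostly with a low value. They report only what shows in the picture. A call takes as long as a camera call.
- bot.recognise(camera, query): "box" ([centre column, centre row, width, height] in pixels, round what is visible of it).
- bot.mark_of(camera, query): "xy" ([column, row] in pixels: a listed point, or the origin of a listed thing).
The state is a dict: "clock": time; "joint_pos": joint angles; "qvel": joint speeds; "effort": joint torques, N m; "eef_pos": TCP position; "tool_rot": TCP orientation; "force": force on the tool from outside, world axes, zero at the start; "wrist_torque": the same for the moment, N m; "finger_gap": finger opening in mm; "gripper_force": force on a finger pad.
Only numpy, scipy, OpenCV 4.12 (cv2) and the standard library are available. Lean on these libraries where they do the work, as an engineer would, in place of code of your own. Each camera call takes 0.05 s, during which the arm holds its last target. There are 200 camera calls.

### The job

A nut has rolled off behind the desk, so get the telescopic magnet wand ready for me. While it stands in its pocket of the wooden tool block, press the button in its grip, draw the grip up past the first stop to the second (full length) and let the button spring out with the foot down in the pocket, so that the wand locks there. Then take the grip by its two plain sides, lift the locked wand straight up clear of the block and finish while holding it there, upright and still, with the button out; leave the plain drift in its pocket.

Things in the scene. Friction and masses are not known exactly. Their poses are not given: they have to be found in the camera images.
- tool_block: wooden tool block fixed to the desk, 80 (x) x 230 (y) x 46 mm high, origin under its centre on the desk, z up. Two round pockets, 31 mm across, 38 mm deep (floor 8 mm above the desk), lie at its own y = +62 and -62 mm: one holds the wand, the other a plain drift. Two black hex keys stand fixed in small holes near the middle, tops about 105 mm above the desk.
- wand_grip (a point): centre of the telescopic wand's grip, 180 mm above the desk when stowed: an upright black rubber block 24 x 24 mm across and 50 mm tall (25 mm above and below this point) with a 4 mm cap on top. x axis: out of the side with the button; y axis: across the two plain sides; z axis: up along the wand. Nothing but the button stands out of it.
- wand_button_face (a point): where the middle of the steel button's outer face lies when the button is out (13 mm wide, 24 mm tall, same axes as the grip; the point moves with the grip, not with the press). Let out, the button stands 6 mm proud of the grip's side (18 mm from the grip's axis), 4 mm below the grip's centre; fully pressed it still stands 1 mm proud.
- wand_foot (a point): centre of the underside of the wand's round magnet foot, z up along the wand. The foot is 28 mm across, 30 mm tall; the outer tube above it is 22 mm across (27 mm at its collar) and ends 136 mm above this point. Down in the pocket it is 8 mm above the desk. The whole wand weighs about 0.5 kg, foot and outer tube 0.4 kg of it.
- wand_slide (a joint): how far the grip is drawn out, in m: 0 stowed, 0.040 first stop, 0.080 second stop = full length (solid end at 0.081). With the button out a pin locks at a stop, with 1.5 mm of play; between stops the let-out button rides partly in and does not lock. Button pressed, it slides with about 1.5 N of friction: the heavy foot stays down, and the grip stays where it is let go.
- wand_button (a joint): how far the button is pressed in, in m: 0 out, 0.005 fully in, against a spring (about 4 N to start, 8.5 N fully in). The pin is free of the stops from about 0.0045; grip with at least 15 N so that it is fully in. 0 at a stop: the pin is home.
- drift_mid (a point): middle of the plain bearing drift that stands in the other pocket: one solid dark steel turned piece, 142 mm tall, 28 mm across at the foot and 25 mm at its round grip, without a button. Leave it.

How it is judged:
By the outcome, as a careful person would: the job done as asked, in the order asked, and still so for the second after the job is handed in, while the arm keeps its last pose, push and grip.
It also fails if it takes over 45 s, if anything falls off the work surface, if the arm or the gripper's body presses on something with over 40 N, if the wrist force passes 120 N, or if a joint passes its speed limit or range.

## Working session

There is one attempt and no reset: what is moved stays moved. The work goes in short steps, Python scripts to look and compute and a tool call to move; the robot and the scene stay as the last step left them, time stands still between calls to the robot, and variables do not carry over. Pictures are saved under pics/ and viewed, at most 10 in all, crops included, and the job is handed in when it is done.

Besides the shell and the picture viewer there is one more tool, called after "Call:" as name(argument=value, ...), one argument or row to a line, values as JSON. apply_moves: Moves the arm, as the interface text tells. Its arguments: {"type":"object","properties":{"steps":{"type":"array","items":{"type":"array","items":{"type":"number"}}},"squeeze":{"type":"number"}},"required":["steps"]}

```bash
mkdir -p pics; cat > h.py <<'E'
import numpy as np, cv2
from bench import bot
from scipy.spatial.transform import Rotation as R
def rays(f,px):
    px=np.atleast_2d(np.float64(px));K=np.array(f["intrinsics"]);k=f["k1"]
    d=(px-K[:2,2])/[K[0,0],K[1,1]]
    u=d.copy()
    for _ in range(20): u=d/(1+k*(u**2).sum(1,keepdims=True))
    return np.c_[u,np.ones(len(u))]
def world(f,px,z=None):
    px=np.atleast_2d(px); r=rays(f,px)
    if z is None: z=np.array([f["range_z"][int(round(v)),int(round(u))] for u,v in px])
    p=r*np.reshape(z,(-1,1)); T=np.array(f["cam_to_world"])
    return p@T[:3,:3].T+T[:3,3]
def cloud(f):
    v,u=np.nonzero(f["range_z"]>0); return world(f,np.c_[u,v]),u,v
E
python3 - <<'E'
from h import *
print(bot.observe())
for c in("scene","top"):
    f=bot.grab_frame(c); cv2.imwrite(f"pics/{c}0.png",f["img"])
    print(c,np.round(f["cam_to_world"],3).tolist())
    for q in("wand_grip","wand_button_face","wand_foot","drift_mid","tool_block"):
        for d in bot.mark_of(c,q)[:3]:
            print(q,d["p"],np.round(d["xy"]),np.round(world(f,d["xy"])))
E
```

```text
{'clock': 0.0, 'joint_pos': array([ 1.23540066e+00,  3.00464103e-01,  1.52157022e+00,  8.76314719e-07,
        1.32071928e+00, -6.65875729e-02]), 'qvel': array([ 0.00057136, -0.00030351,  0.00057119,  0.00099059,  0.00010713,
        0.00113357]), 'effort': array([ 8.42985246e-04, -5.31793141e+01, -3.52760231e+01,  7.09509733e-02,
        2.40444025e-02, -5.14105716e-05]), 'eef_pos': array([145.97942175, 530.00002598, 204.89476856]), 'tool_rot': array([-1.16302500e-04,  1.33999841e-01,  9.90981183e-01, -5.68704381e-04]), 'force': array([ 0.35917563,  0.15009039, -0.82917959]), 'wrist_torque': array([-0.00838343,  0.02317558,  0.01589076]), 'gripper_force': 0.0, 'finger_gap': 94.40072105503434}
scene [[0.619, -0.369, 0.693, -8.071], [-0.785, -0.315, 0.533, -411.553], [0.021, -0.874, -0.485, 535.393], [0.0, 0.0, 0.0, 1.0]]
wand_grip 0.57 [395. 199.] [[ 580. -118.  184.]]
wand_grip 0.55 [356. 262.] [[554. -66.  39.]]
wand_button_face 0.76 [387. 200.] [[ 575. -106.  179.]]
wand_foot 0.94 [388. 276.] [[ 554. -137.   44.]]
drift_mid 0.95 [338. 222.] [[590.   6.  82.]]
tool_block 0.62 [359. 266.] [[554. -74.  35.]]
top [[0.025, -0.984, 0.177, 428.021], [-0.999, -0.021, 0.026, 37.136], [-0.022, -0.178, -0.984, 989.079], [0.0, 0.0, 0.0, 1.0]]
wand_grip 0.75 [420. 201.] [[ 587. -106.  208.]]
wand_button_face 0.74 [415. 210.] [[ 578. -103.  185.]]
wand_foot 0.64 [407. 218.] [[ 583. -107.   74.]]
drift_mid 0.71 [340. 209.] [[587.  15. 131.]]
tool_block 0.71 [368. 219.] [[584. -39.  46.]]
```

View pics/scene0.png

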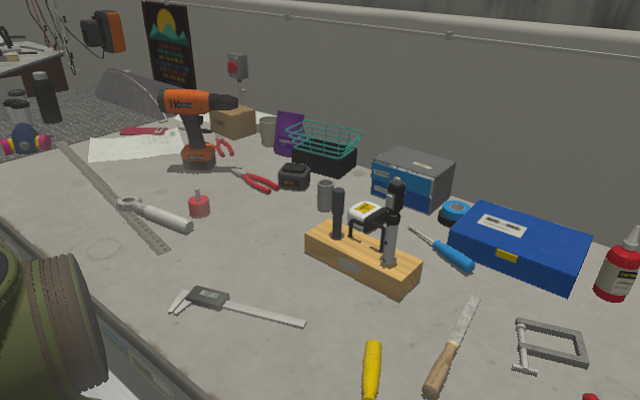

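View pics/top0.png

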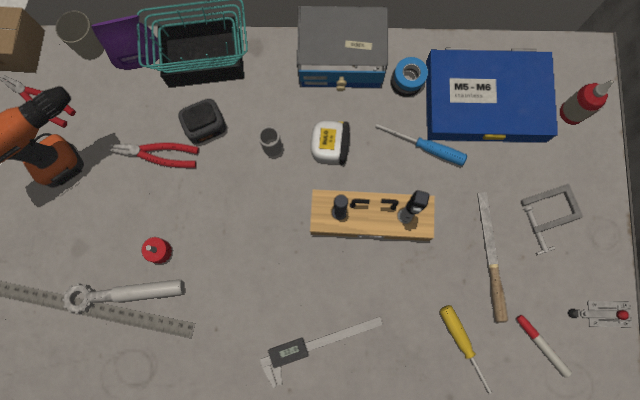

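The scene shows the block with the drift at (338,215) and the wand at (395,200). In the top view the wand's head is at (420,200) and the steel button seems to face the robot. Next I'll crop and fit the geometry.

```bash
python3 - <<'E'
from h import *
S=bot.grab_frame("scene");T=bot.grab_frame("top")
a=cv2.resize(S["img"][165:305,320:440],None,fx=3.3,fy=4*.825,interpolation=cv2.INTER_CUBIC)
b=cv2.resize(T["img"][180:250,300:445],None,fx=2.75,fy=2.75,interpolation=cv2.INTER_CUBIC)
b=cv2.copyMakeBorder(b,0,a.shape[0]-b.shape[0],0,0,cv2.BORDER_CONSTANT);cv2.imwrite("pics/crop1.png",np.hstack([a,b]))
Ps,u,v=cloud(S);Pt,_,_=cloud(T)
for n,P in(("S",Ps),("T",Pt)):
    m=(abs(P[:,0]-585)<70)&(abs(P[:,1]+45)<150)
    Q=P[m]; t=Q[(abs(Q[:,2]-46)<4)]
    r=cv2.minAreaRect(np.float32(t[:,:2])); print(n,"block",r,np.median(t[:,2]))
    g=Q[(Q[:,2]>155)&(Q[:,2]<212)]
    print("grip pts",len(g),g.min(0),g.max(0),cv2.minAreaRect(np.float32(g[:,:2])))
    c=Q[(Q[:,2]>202)&(Q[:,2]<215)];print("cap",len(c),c.mean(0),cv2.minAreaRect(np.float32(c[:,:2])))
    d=Q[(Q[:,2]>138)&(Q[:,2]<155)&(Q[:,1]>-45)]; print("drift",len(d),d.mean(0) if len(d) else 0)
    w=Q[(Q[:,2]>80)&(Q[:,2]<135)&(Q[:,1]<-70)];print("tube",len(w),w.mean(0),w.min(0),w.max(0))
    if n=="S":
        for z in range(158,206,8):
            k=g[abs(g[:,2]-z)<4]; print(z,np.round(k[np.argsort(k[:,1])][:, :2]).astype(int).tolist())
E
```

```text
S block ((594.3090209960938, -48.62841033935547), (231.53640747070312, 84.63603973388672), 88.14215850830078) 45.58967600221354
grip pts 536 [ 573.74163025 -124.1958343   155.24447696] [603.63683818 -97.86445179 210.10018845] ((588.1826782226562, -110.87384033203125), (24.7738094329834, 29.320709228515625), 81.36888885498047)
cap 120 [ 589.10275172 -112.486847    206.45083131] ((591.5750732421875, -110.91401672363281), (22.970415115356445, 22.051273345947266), 80.71924591064453)
drift 115 [592.82365954  10.38584642 146.00101178]
tube 379 [ 588.99414658 -108.68400626  105.75611094] [ 578.38820592 -124.12889121   80.0977055 ] [612.9953273  -70.91177235 134.9269379 ]
158 [[596, -124], [600, -124], [594, -123], [601, -123], [598, -123], [594, -123], [591, -123], [596, -122], [589, -122], [593, -122], [590, -122], [587, -121], [592, -121], [581, -121], [584, -121], [588, -120], [585, -120], [586, -120], [583, -120], [582, -120], [591, -120], [581, -119], [581, -119], [583, -118], [580, -118], [581, -117], [580, -117], [581, -115], [580, -115], [581, -115], [580, -113], [583, -112], [581, 
[... 4972 characters left out ...]
4, -99], [585, -98], [585, -98]]
T block ((596.5046997070312, -46.07537841796875), (230.14309692382812, 81.01691436767578), 88.1180648803711) 46.64808622997555
grip pts 354 [ 575.43847992 -120.06510131  163.31434905] [607.40626327 -94.31628455 211.975474  ] ((591.0546264648438, -107.0295639038086), (24.680763244628906, 30.57219123840332), 76.42692565917969)
cap 219 [ 592.75788839 -107.23061186  208.08982724] ((593.8713989257812, -108.05802917480469), (23.96293067932129, 24.167346954345703), 75.66997528076172)
drift 175 [596.98591481  16.09123591 149.48379504]
tube 124 [595.74078511 -92.9558885  102.13953036] [ 581.97178928 -115.04500633   80.35606234] [612.54186863 -70.96344647 134.27825862]
```

View pics/crop1.png

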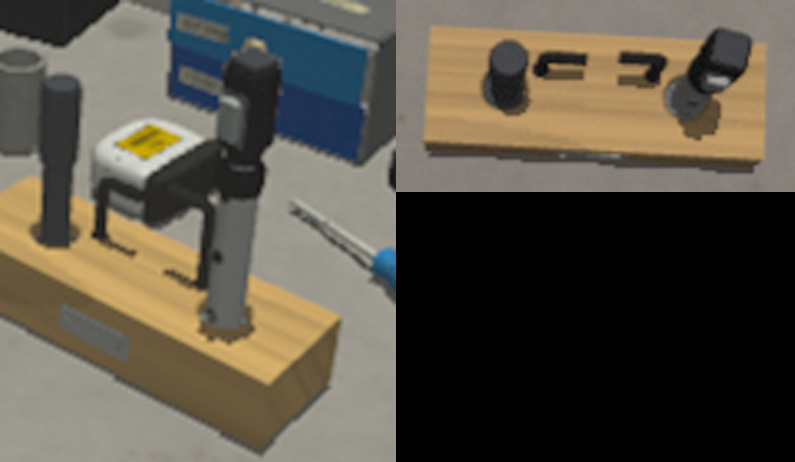

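The crop shows the steel button facing the robot, turned about 13° towards +y (grip x axis at about 167°). The grip axis is at about (593,-109), which agrees with the pocket position from the block fit. I'll go there above the wand, fingers closing along the button axis.

```bash
cat >> h.py <<'E'
def goto(p,yaw):
    s=bot.observe();q=s["tool_rot"];A=R.from_quat([q[1],q[2],q[3],q[0]]);y=np.radians(yaw)
    Y=np.array([np.cos(y),np.sin(y),0]);Z=np.array([0,0,-1.]);B=R.from_matrix(np.c_[np.cross(Y,Z),Y,Z])
    print("shift",np.round(A.inv().apply(np.array(p)-s["eef_pos"]),1),"rot",np.round((A.inv()*B).as_rotvec(degrees=True),2),
     "t",round(s["clock"],2),"pos",np.round(s["eef_pos"],1),"F",np.round(s["force"],1),"gap",round(s["finger_gap"],1),"gf",round(s["gripper_force"],1),"j",np.round(s["joint_pos"],2))
E
python3 -c "
from h import *
goto((593,-109.3,275),-13)"
```

```text
shift [-600.7 -497.9  -69.6] rot [ 0.  -0.  87.6] t 0.7 pos [146.1 530.2 205.5] F [ 0.9  0.8 -0.1] gap 93.9 gf 0.0 j [ 1.24  0.3   1.52  0.    1.32 -0.07]
```

Call:
apply_moves(
  steps=[
    [0, 0, -40, 0, 0, 0, 1],
    [-30, -25, -70, 0, 0, 7, 1],
    [-600, -498, -70, 0, 0, 87, 1],
    [-600, -498, -70, 0, 0, 87, 1],
    [-600, -498, -70, 0, 0, 87, 1],
  ],
)

```text
clock: 1.12
eef_pos: [236.9, 399.1, 271.9]
tool_rot: [0.0, 0.376, 0.927, 0.0]
force: [0.9, 0.1, 0.7]
finger_gap: 94.0
gripper_force: 0.0
```

```bash
python3 -c "
from h import *
goto((593,-109.3,275),-13)"
```

```text
shift [-609.7 -116.4   -3.3] rot [ 4.000e-02 -3.000e-02  5.882e+01] t 1.12 pos [236.9 399.1 271.9] F [0.9 0.1 0.7] gap 94.0 gf 0.0 j [ 0.96  0.06  1.65 -0.    1.43  0.16]
```

Call:
apply_moves(
  steps=[
    [-610, -116, -3, 0, 0, 59, 1],
    [-610, -116, -3, 0, 0, 59, 1],
    [-610, -116, -3, 0, 0, 59, 1],
    [-610, -116, -3, 0, 0, 59, 1],
    [-610, -116, -3, 0, 0, 59, 1],
  ],
)

```text
clock: 1.53
eef_pos: [357.6, 228.8, 272.9]
tool_rot: [0.0, 0.643, 0.766, 0.0]
force: [-0.1, 0.4, 0.1]
finger_gap: 94.5
gripper_force: 0.0
```

```bash
python3 -c "
from h import *
goto((593,-109.3,275),-13)"
```

```text
shift [-373.8  173.3   -2. ] rot [ 4.000e-02 -2.000e-02  2.296e+01] t 1.53 pos [357.6 228.8 272.9] F [-0.1  0.4  0.1] gap 94.5 gf 0.0 j [ 0.48 -0.04  1.74  0.    1.43  0.31]
```

Call:
apply_moves(
  steps=[
    [-374, 173, -2, 0, 0, 23, 1],
    [-374, 173, -2, 0, 0, 23, 1],
    [-374, 173, -2, 0, 0, 23, 1],
    [-374, 173, -2, 0, 0, 23, 1],
    [-374, 173, -2, 0, 0, 23, 1],
  ],
)

```text
clock: 1.95
eef_pos: [477.7, 58.2, 273.9]
tool_rot: [0.0, 0.782, 0.624, 0.0]
force: [0.4, 1.1, -0.3]
finger_gap: 93.9
gripper_force: 0.0
```

```bash
python3 -c "
from h import *
goto((593,-109.3,275),-13)"
```

```text
shift [-137.7  149.7   -1. ] rot [ 0.04 -0.01  0.15] t 1.95 pos [477.7  58.2 273.9] F [ 0.4  1.1 -0.3] gap 93.9 gf 0.0 j [0.05 0.1  1.6  0.   1.44 0.27]
```

Call:
apply_moves(
  steps=[
    [-138, 150, -1, 0, 0, 0, 1],
    [-138, 150, -1, 0, 0, 0, 1],
    [-138, 150, -1, 0, 0, 0, 1],
    [-138, 150, -1, 0, 0, 0, 1],
    [-138, 150, -1, 0, 0, 0, 1],
  ],
)

```text
clock: 2.37
eef_pos: [593.7, -109.7, 274.4]
tool_rot: [0.0, 0.781, 0.624, -0.0]
force: [0.4, 0.7, 0.7]
finger_gap: 94.1
gripper_force: 0.0
```

```bash
python3 - <<'E'
from h import *
goto((593,-109.3,157),-13)
S=bot.grab_frame("scene")
for q in("wand_grip","wand_button_face"):
    for d in bot.mark_of("scene",q)[:2]: print(q,d["p"],d["xy"],world(S,d["xy"]))
cv2.imwrite("pics/s2.png",cv2.resize(S["img"][110:310,300:460],None,fx=3,fy=3))
E
```

```text
shift [  0.2  -0.8 117.4] rot [-0.    0.    0.26] t 2.37 pos [ 593.7 -109.7  274.4] F [0.4 0.7 0.7] gap 94.1 gf 0.0 j [-0.24  0.38  1.25 -0.    1.51 -0.02]
wand_grip 0.93 [393.2, 197.2] [[ 579.42995    -114.84119264  186.13893564]]
wand_button_face 0.74 [390.9, 198.4] [[  -8.07131343 -411.55285506  535.39290441]]
```

View pics/s2.png

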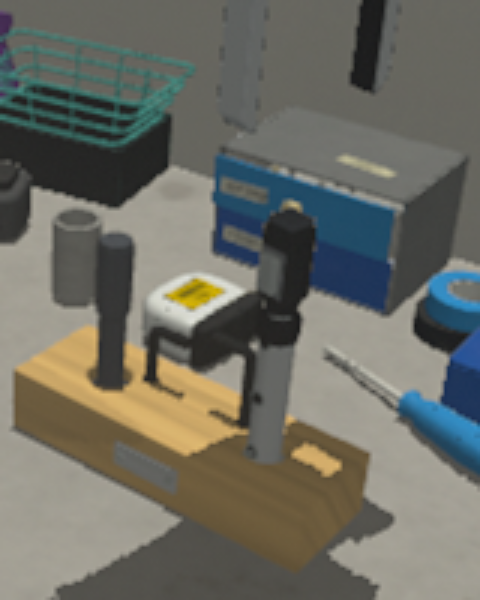

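The open fingers are straddling the grip from above, at (240,100) and (370,60) in the crop, with the button on the left finger's side. I'll descend 117 mm.

Call:
apply_moves(
  steps=[
    [0, -1, 40, 0, 0, 0, 1],
    [0, -1, 75, 0, 0, 0, 1],
    [0, -1, 100, 0, 0, 0, 1],
    [0, -1, 117, 0, 0, 0, 1],
    [0, -1, 117, 0, 0, 0, 1],
  ],
)

```text
clock: 2.93
eef_pos: [590.0, -105.7, 154.3]
tool_rot: [-0.002, 0.781, 0.625, -0.002]
force: [0.1, 0.7, -0.5]
finger_gap: 94.0
gripper_force: 0.0
```

Call:
apply_moves(
  steps=[
    [0, 0, 0, 0, 0, 0, 0.45],
    [0, 0, 0, 0, 0, 0, 0.45],
    [0, 0, 0, 0, 0, 0, 0.45],
    [0, 0, 0, 0, 0, 0, 0.45],
    [0, 0, 0, 0, 0, 0, 0.45],
  ],
  squeeze=20,
)

```text
clock: 3.35
eef_pos: [592.1, -107.1, 158.6]
tool_rot: [0.001, 0.781, 0.625, 0.0]
force: [0.3, -0.6, 0.4]
finger_gap: 64.0
gripper_force: 0.0
```

```bash
python3 - <<'E'
from h import *
goto((593,-109.3,157),-13)
s=bot.observe();q=s["tool_rot"];A=R.from_quat([q[1],q[2],q[3],q[0]])
for c in("scene","top"):
    S=bot.grab_frame(c);P,_,_=cloud(S)
    L=A.inv().apply(P-s["eef_pos"]); m=(abs(L[:,0])<30)&(abs(L[:,1])<40)&(L[:,2]>-60)&(L[:,2]<20)
    L=L[m]; 
    g=L[(abs(L[:,1])<20)]; print(c,len(g),"x pct",np.percentile(g[:,0],[1,5,50,95,99]).round(1),"y",np.percentile(g[:,1],[1,5,50,95,99]).round(1),"zmin",g[:,2].min())
    if c=="scene": cv2.imwrite("pics/s3.png",cv2.resize(S["img"][150:290,330:450],None,fx=4,fy=4))
E
```

```text
shift [-1.9  1.3  1.6] rot [0.08 0.   0.3 ] t 3.35 pos [ 592.1 -107.1  158.6] F [ 0.3 -0.6  0.4] gap 64.0 gf 0.0 j [-0.24  0.45  1.42  0.    1.26 -0.02]
scene 656 x pct [-16.4 -15.6 -10.4   3.8   6.6] y [-17.  -15.9  -7.2   8.1  11.3] zmin -51.52049237890158Traceback (most recent call last):
  File "<stdin>", line 8, in <module>
    return _quantile_unchecked(
        a, q, axis, out, overwrite_input, method, keepdims, weights)
    return _ureduce(a,
                    func=_quantile_ureduce_func,
    ...<5 lines>...
                    overwrite_input=overwrite_input,
                    method=method)
    r = func(a, **kwargs)
    result = _quantile(arr,
                       quantiles=q,
    ...<2 lines>...
                       out=out,
                       weights=wgt)
    slices_having_nans = np.isnan(arr[-1, ...])
                                  ~~~^^^^^^^^^
IndexError: index -1 is out of bounds for axis 0 with size 0
```

View pics/s3.png

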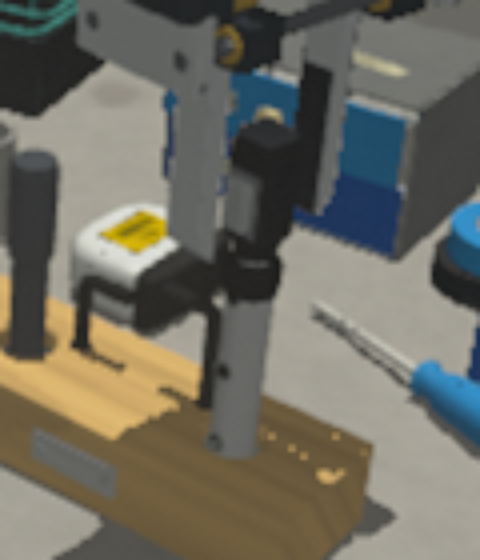

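```bash
python3 - <<'E'
from h import *
goto((593,-109.3,157),-13)
E
```

```text
shift [-1.9  1.5  1.1] rot [ 0.04 -0.    0.3 ] t 3.45 pos [ 592.  -107.1  158.1] F [-0.1  0.6 -0.4] gap 56.1 gf 0.0 j [-0.24  0.45  1.42  0.    1.26 -0.02]
```

Call:
apply_moves(
  steps=[
    [-2, 1, 1, 0, 0, 0, 0.45],
    [-2, 1, 1, 0, 0, 0, 0.4],
    [-2, 1, 1, 0, 0, 0, 0.36],
    [-2, 1, 1, 0, 0, 0, 0.33],
    [-2, 1, 1, 0, 0, 0, 0.32],
  ],
  squeeze=20,
)

```text
clock: 3.87
eef_pos: [592.3, -109.3, 156.6]
tool_rot: [-0.0, 0.781, 0.625, -0.0]
force: [-1.1, 0.4, 0.8]
finger_gap: 30.6
gripper_force: 0.6
```

Call:
apply_moves(
  steps=[
    [0, 0, 0, 0, 0, 0, 0.3],
    [0, 0, 0, 0, 0, 0, 0.29],
    [0, 0, 0, 0, 0, 0, 0.28],
    [0, 0, 0, 0, 0, 0, 0.27],
    [0, 0, 0, 0, 0, 0, 0.26],
  ],
)

```text
clock: 4.28
eef_pos: [592.6, -109.3, 156.7]
tool_rot: [0.0, 0.781, 0.625, 0.0]
force: [1.9, -0.5, 0.5]
finger_gap: 24.6
gripper_force: 9.1
```

Call:
apply_moves(
  steps=[
    [0, 0, 0, 0, 0, 0, 0.22],
    [0, 0, 0, 0, 0, 0, 0.2],
    [0, 0, 0, 0, 0, 0, 0.2],
    [0, 0, 0, 0, 0, 0, 0.2],
    [0, 0, 0, 0, 0, 0, 0.2],
  ],
)

```text
clock: 4.7
eef_pos: [592.5, -109.3, 156.7]
tool_rot: [0.0, 0.781, 0.625, 0.0]
force: [1.7, -0.0, 0.8]
finger_gap: 24.5
gripper_force: 20.0
```

```bash
python3 - <<'E'
from h import *
goto((593,-109.3,157),-13);print(bot.observe()["wrist_torque"])
E
```

```text
shift [ 0.1  0.5 -0.3] rot [0.02 0.   0.31] t 4.7 pos [ 592.5 -109.3  156.7] F [ 1.7 -0.   0.8] gap 24.5 gf 20.0 j [-0.24  0.46  1.42 -0.    1.26 -0.02]
[-0.22032028 -0.46396441  0.01722912]
```

The gap is about 25 mm at 20 N, so the button is fully in. Now I'll draw the grip up.

Call:
apply_moves(
  steps=[
    [0, 0, -3, 0, 0, 0, 0.2],
    [0, 0, -9, 0, 0, 0, 0.2],
    [0, 0, -17, 0, 0, 0, 0.2],
    [0, 0, -25, 0, 0, 0, 0.2],
    [0, 0, -30, 0, 0, 0, 0.2],
  ],
  squeeze=25,
)

```text
clock: 5.12
eef_pos: [592.3, -109.2, 188.0]
tool_rot: [0.0, 0.781, 0.625, -0.0]
force: [-0.9, 0.4, -2.5]
finger_gap: 24.0
gripper_force: 25.0
```

Call:
apply_moves(
  steps=[
    [0, 0, -8, 0, 0, 0, 0.2],
    [0, 0, -17, 0, 0, 0, 0.2],
    [0, 0, -26, 0, 0, 0, 0.2],
    [0, 0, -33, 0, 0, 0, 0.2],
    [0, 0, -37, 0, 0, 0, 0.2],
  ],
)

```text
clock: 5.53
eef_pos: [592.5, -109.3, 224.9]
tool_rot: [0.0, 0.781, 0.625, 0.0]
force: [-0.1, 0.4, -3.2]
finger_gap: 23.8
gripper_force: 25.0
```

Call:
apply_moves(
  steps=[
    [0, 0, -2, 0, 0, 0, 0.2],
    [0, 0, -5, 0, 0, 0, 0.2],
    [0, 0, -9, 0, 0, 0, 0.2],
    [0, 0, -10, 0, 0, 0, 0.2],
    [0, 0, -10, 0, 0, 0, 0.2],
  ],
)

```text
clock: 5.95
eef_pos: [592.5, -109.3, 234.0]
tool_rot: [0.0, 0.781, 0.625, 0.0]
force: [0.0, -0.8, 0.4]
finger_gap: 24.1
gripper_force: 25.0
```

```bash
python3 - <<'E'
from h import *
goto((592.5,-109.3,236.7),-13);print(bot.observe()["wrist_torque"])
E
```

```text
shift [-0.   0.  -2.7] rot [0.02 0.   0.3 ] t 5.95 pos [ 592.5 -109.3  234. ] F [ 0.  -0.8  0.4] gap 24.1 gf 25.0 j [-0.24  0.4   1.32 -0.    1.42 -0.02]
[-0.05598064  0.38073685  0.0661098 ]
```

Call:
apply_moves(
  steps=[
    [0, 0, -1, 0, 0, 0, 0.2],
    [0, 0, -2, 0, 0, 0, 0.2],
    [0, 0, -2.8, 0, 0, 0, 0.2],
    [0, 0, -2.8, 0, 0, 0, 0.2],
    [0, 0, -2.8, 0, 0, 0, 0.2],
  ],
)

```text
clock: 6.37
eef_pos: [592.4, -109.3, 236.5]
tool_rot: [0.0, 0.781, 0.625, 0.0]
force: [-0.7, 0.0, -1.1]
finger_gap: 24.1
gripper_force: 25.0
```

```bash
python3 - <<'E'
from h import *
goto((592.5,-109.3,236.7),-13)
S=bot.grab_frame("scene")
cv2.imwrite("pics/s4.png",cv2.resize(S["img"][130:290,330:450],None,fx=3.7,fy=3.7))
E
```

```text
shift [-0.   0.1 -0.2] rot [ 0.  -0.   0.3] t 6.37 pos [ 592.4 -109.3  236.5] F [-0.7  0.  -1.1] gap 24.1 gf 25.0 j [-0.24  0.4   1.32  0.    1.43 -0.02]
```

View pics/s4.png

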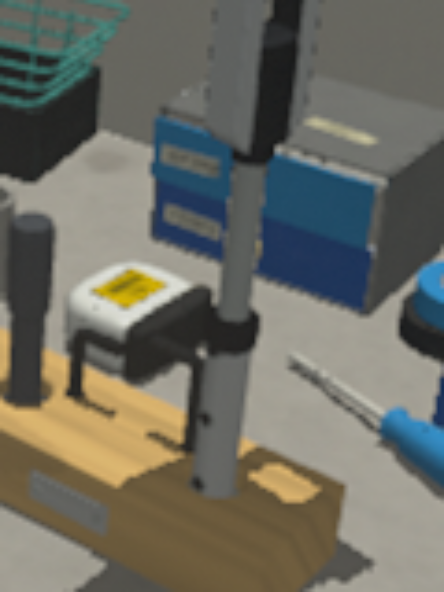

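The inner tube is extended and the foot is still in its pocket at (215,490). I'll let the button out slowly.

Call:
apply_moves(
  steps=[
    [0, 0, 0, 0, 0, 0, 0.27],
    [0, 0, 0, 0, 0, 0, 0.29],
    [0, 0, 0, 0, 0, 0, 0.3],
    [0, 0, 0, 0, 0, 0, 0.305],
    [0, 0, 0, 0, 0, 0, 0.305],
  ],
  squeeze=15,
)

```text
clock: 6.83
eef_pos: [592.4, -109.3, 236.5]
tool_rot: [0.0, 0.781, 0.625, -0.0]
force: [-1.0, -0.4, 0.3]
finger_gap: 28.4
gripper_force: 4.6
```

Call:
apply_moves(
  steps=[
    [0, 0, 0, 0, 0, 0, 0.33],
    [0, 0, 0, 0, 0, 0, 0.36],
    [0, 0, 0, 0, 0, 0, 0.4],
    [0, 0, 0, 0, 0, 0, 0.5],
    [0, 0, 0, 0, 0, 0, 0.6],
  ],
)

```text
clock: 7.25
eef_pos: [592.5, -109.2, 236.4]
tool_rot: [0.0, 0.781, 0.625, 0.0]
force: [-0.3, 0.4, 0.3]
finger_gap: 47.5
gripper_force: 0.0
```

```bash
python3 - <<'E'
from h import *
goto((592.5,-109.3,236.7),-13)
s=bot.observe();q=s["tool_rot"];A=R.from_quat([q[1],q[2],q[3],q[0]])
S=bot.grab_frame("scene");P,_,_=cloud(S)
L=A.inv().apply(P-s["eef_pos"]); L=L[(abs(L[:,0])<22)&(abs(L[:,1])<22)]
for z in range(-56,24,6):
    k=L[abs(L[:,2]-z)<3]; print(z,len(k), k[:,:2].min(0).round(1) if len(k) else 0)
cv2.imwrite("pics/s5.png",cv2.resize(S["img"][110:270,340:450],None,fx=3.7,fy=3.7))
E
```

```text
shift [-0.1  0.  -0.3] rot [ 0.01 -0.    0.31] t 7.25 pos [ 592.5 -109.2  236.4] F [-0.3  0.4  0.3] gap 47.5 gf 0.0 j [-0.24  0.4   1.32  0.    1.43 -0.02]
-56 1 [-4.1 21.7]
-50 90 [-13.2 -11.1]
-44 64 [-14.8 -13.1]
-38 52 [-14.3 -13.5]
-32 64 [-15.1 -18.8]
-26 51 [-14.7 -19. ]
-20 52 [-14.5 -19.4]
-14 51 [-14.1 -19. ]
-8 43 [-14.3 -19.7]
-2 41 [-14.2 -13.6]
4 33 [-12.8 -12.5]
10 26 [-10.6 -10. ]
16 31 [-9.9 -8.2]
22 30 [-8.6 -9. ]
```

View pics/s5.png

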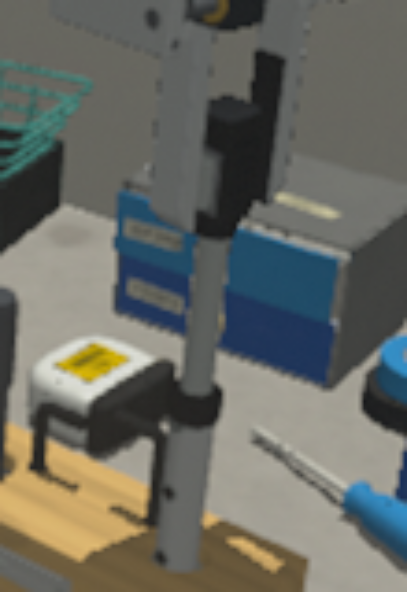

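The button now stands about 6 mm proud (visible at (210,180)), so the pin looks home. I'll open fully and turn 90° about the grip axis for the plain sides.

Call:
apply_moves(
  steps=[
    [0, 0, 0, 0, 0, 0, 1],
    [0, 0, 0, 0, 0, 0, 1],
    [0, 0, 0, 0, 0, 0, 1],
    [0, 0, -3, 0, 0, 0, 1],
    [0, 0, -3, 0, 0, 0, 1],
  ],
)

```text
clock: 7.72
eef_pos: [592.6, -109.3, 240.0]
tool_rot: [0.0, 0.781, 0.625, 0.0]
force: [0.1, 0.2, 0.6]
finger_gap: 85.1
gripper_force: 0.0
```

Call:
apply_moves(
  steps=[
    [0, 0, 0, 0, 0, 7, 1],
    [0, 0, 0, 0, 0, 14, 1],
    [0, 0, 0, 0, 0, 21, 1],
    [0, 0, 0, 0, 0, 28, 1],
    [0, 0, 0, 0, 0, 35, 1],
  ],
)

```text
clock: 8.13
eef_pos: [592.5, -109.3, 239.6]
tool_rot: [0.0, 0.934, 0.358, 0.0]
force: [-0.7, -0.3, 1.1]
finger_gap: 94.1
gripper_force: 0.0
```

Call:
apply_moves(
  steps=[
    [0, 0, 0, 0, 0, 7, 1],
    [0, 0, 0, 0, 0, 14, 1],
    [0, 0, 0, 0, 0, 21, 1],
    [0, 0, 0, 0, 0, 28, 1],
    [0, 0, 0, 0, 0, 35, 1],
  ],
)

```text
clock: 8.55
eef_pos: [592.5, -109.3, 239.6]
tool_rot: [0.0, 0.998, 0.061, 0.0]
force: [-0.0, 0.1, 0.8]
finger_gap: 94.3
gripper_force: 0.0
```

Call:
apply_moves(
  steps=[
    [0, 0, 0, 0, 0, 7, 1],
    [0, 0, 0, 0, 0, 14, 1],
    [0, 0, 0, 0, 0, 20, 1],
    [0, 0, 0, 0, 0, 20, 1],
    [0, 0, 0, 0, 0, 20, 1],
  ],
)

```text
clock: 8.97
eef_pos: [592.5, -109.3, 239.5]
tool_rot: [0.0, 0.994, -0.109, 0.0]
force: [0.1, -1.5, 1.2]
finger_gap: 94.1
gripper_force: 0.0
```

```bash
python3 - <<'E'
from h import *
goto((592.5,-109.3,239.5),-103)
s=bot.observe();q=s["tool_rot"];A=R.from_quat([q[1],q[2],q[3],q[0]])
for c in("scene","top"):
    S=bot.grab_frame(c);P,_,_=cloud(S)
    L=A.inv().apply(P-s["eef_pos"]); L=L[(abs(L[:,0])<25)&(abs(L[:,1])<25)]
    k=L[(L[:,2]<-44)&(L[:,2]>-60)]
    if len(k)>5: print(c,"cap",cv2.minAreaRect(np.float32(k[:,:2])))
    k=L[(L[:,2]<-5)&(L[:,2]>-45)]
    if len(k)>5: print(c,"all",np.percentile(k,[2,98],axis=0).round(1))
    if c=="scene":
        m=k[(k[:,0]>-14)&(k[:,0]<8)]; print("side y med by x",[np.median(m[abs(m[:,0]-x)<3][:,1]).round(1) for x in (-9,-3,3)])
E
```

```text
shift [0. 0. 0.] rot [ 0.   -0.01  0.5 ] t 8.97 pos [ 592.5 -109.3  239.5] F [ 0.1 -1.5  1.2] gap 94.1 gf 0.0 j [-0.24  0.4   1.31 -0.    1.43  1.55]
scene cap ((-1.5650215148925781, 1.8435602188110352), (19.7038631439209, 20.0806884765625), 1.6889322996139526)
scene all [[-18.7  -7.7 -44. ]
 [  8.8  14.3  -5.5]]
side y med by x [np.float64(9.9), np.float64(12.8), np.float64(13.0)]
```

Call:
apply_moves(
  steps=[
    [0, 0, 0, 0, 0, 0, 0.6],
    [0, 0, 0, 0, 0, 0, 0.45],
    [0, 0, 0, 0, 0, 0, 0.4],
    [0, 0, 0, 0, 0, 0, 0.36],
    [0, 0, 0, 0, 0, 0, 0.33],
  ],
  squeeze=20,
)

```text
clock: 9.48
eef_pos: [592.4, -109.3, 239.4]
tool_rot: [0.0, 0.994, -0.11, 0.0]
force: [-0.5, -0.5, -0.0]
finger_gap: 64.1
gripper_force: 0.0
```

Call:
apply_moves(
  steps=[
    [0, 0, 0, 0, 0, 0, 0.32],
    [0, 0, 0, 0, 0, 0, 0.3],
    [0, 0, 0, 0, 0, 0, 0.28],
    [0, 0, 0, 0, 0, 0, 0.26],
    [0, 0, 0, 0, 0, 0, 0.25],
  ],
)

```text
clock: 9.9
eef_pos: [592.4, -109.3, 239.4]
tool_rot: [0.0, 0.994, -0.111, 0.0]
force: [-0.8, -1.1, -0.4]
finger_gap: 31.0
gripper_force: 0.0
```

Call:
apply_moves(
  steps=[
    [0, 0, 0, 0, 0, 0, 0.22],
    [0, 0, 0, 0, 0, 0, 0.2],
    [0, 0, 0, 0, 0, 0, 0.2],
    [0, 0, 0, 0, 0, 0, 0.2],
    [0, 0, 0, 0, 0, 0, 0.2],
  ],
  squeeze=30,
)

```text
clock: 10.32
eef_pos: [592.4, -109.3, 239.4]
tool_rot: [0.0, 0.994, -0.111, -0.0]
force: [0.1, -0.9, -0.0]
finger_gap: 23.8
gripper_force: 30.0
```

Gripped on the plain sides. I'll test the lock with a small, gentle push down.

Call:
apply_moves(
  steps=[
    [0, 0, 0.5, 0, 0, 0, 0.2],
    [0, 0, 1, 0, 0, 0, 0.2],
    [0, 0, 1.5, 0, 0, 0, 0.2],
    [0, 0, 2, 0, 0, 0, 0.2],
    [0, 0, 2, 0, 0, 0, 0.2],
  ],
)

```text
clock: 10.73
eef_pos: [592.5, -109.3, 238.0]
tool_rot: [0.0, 0.994, -0.111, 0.0]
force: [-1.3, -0.6, 5.1]
finger_gap: 24.1
gripper_force: 30.0
```

Resistance builds after the play, so it is locked. Now I'll lift.

Call:
apply_moves(
  steps=[
    [0, 0, -1, 0, 0, 0, 0.2],
    [0, 0, -3, 0, 0, 0, 0.2],
    [0, 0, -6, 0, 0, 0, 0.2],
    [0, 0, -11, 0, 0, 0, 0.2],
    [0, 0, -16, 0, 0, 0, 0.2],
  ],
)

```text
clock: 11.15
eef_pos: [592.3, -109.1, 253.5]
tool_rot: [-0.0, 0.994, -0.111, -0.0]
force: [0.2, -0.7, -4.1]
finger_gap: 23.8
gripper_force: 30.0
```

Call:
apply_moves(
  steps=[
    [0, 0, -6, 0, 0, 0, 0.2],
    [0, 0, -13, 0, 0, 0, 0.2],
    [0, 0, -20, 0, 0, 0, 0.2],
    [0, 0, -27, 0, 0, 0, 0.2],
    [0, 0, -34, 0, 0, 0, 0.2],
  ],
)

```text
clock: 11.57
eef_pos: [592.4, -109.2, 288.3]
tool_rot: [0.0, 0.994, -0.111, 0.0]
force: [0.1, 0.7, -4.1]
finger_gap: 23.6
gripper_force: 30.0
```

Call:
apply_moves(
  steps=[
    [0, 0, -6, 0, 0, 0, 0.2],
    [0, 0, -12, 0, 0, 0, 0.2],
    [0, 0, -18, 0, 0, 0, 0.2],
    [0, 0, -22, 0, 0, 0, 0.2],
    [0, 0, -25, 0, 0, 0, 0.2],
  ],
)

```text
clock: 11.98
eef_pos: [592.5, -109.3, 313.0]
tool_rot: [0.0, 0.994, -0.111, 0.0]
force: [-0.3, -0.2, -3.6]
finger_gap: 23.9
gripper_force: 30.0
```

Call:
apply_moves(
  steps=[
    [0, 0, 0, 0, 0, 0, 0.2],
    [0, 0, 0, 0, 0, 0, 0.2],
    [0, 0, 0, 0, 0, 0, 0.2],
    [0, 0, 0, 0, 0, 0, 0.2],
    [0, 0, 0, 0, 0, 0, 0.2],
  ],
)

```text
clock: 12.4
eef_pos: [592.4, -109.2, 312.2]
tool_rot: [-0.0, 0.994, -0.111, -0.0]
force: [0.8, 0.1, -4.4]
finger_gap: 23.8
gripper_force: 30.0
```

```bash
python3 - <<'E'
from h import *
goto((592.5,-109.3,315),-103)
s=bot.observe();q=s["tool_rot"];A=R.from_quat([q[1],q[2],q[3],q[0]]);print(s["wrist_torque"])
S=bot.grab_frame("scene");P,_,_=cloud(S)
L=A.inv().apply(P-s["eef_pos"]); m=(abs(L[:,0])<30)&(abs(L[:,1])<30)&(P[:,2]>60); L=L[m]
for z in range(-45,260,12):
    k=L[abs(L[:,2]-z)<6]; print(z,len(k), np.percentile(k[:,:2],[3,97],axis=0).round(1).tolist() if len(k) else 0)
cv2.imwrite("pics/s6.png",cv2.resize(S["img"][80:290,320:450],None,fx=2.85,fy=2.85))
E
```

```text
shift [ 0.2  0.  -2.8] rot [0.   0.02 0.3 ] t 12.4 pos [ 592.4 -109.2  312.2] F [ 0.8  0.1 -4.4] gap 23.8 gf 30.0 j [-0.24  0.37  1.19 -0.    1.59  1.55]
[0.02084691 0.14104167 0.00201163]
-45 293 [[-12.0, -20.7], [7.5, 26.2]]
-33 261 [[-13.9, -20.6], [6.9, 26.5]]
-21 248 [[-18.6, -20.7], [8.0, 26.1]]
-9 199 [[-18.7, -20.1], [6.5, 24.8]]
3 105 [[-12.9, -12.0], [6.0, 17.2]]
15 69 [[-9.0, -3.5], [4.2, 10.6]]
27 67 [[-8.3, -3.5], [2.2, 9.1]]
39 67 [[-8.5, -3.4], [1.4, 8.8]]
51 63 [[-8.4, -2.5], [2.8, 8.7]]
63 67 [[-8.1, -3.0], [2.3, 8.6]]
75 61 [[-9.3, -3.3], [3.1, 8.5]]
87 63 [[-8.1, -3.5], [2.2, 8.7]]
99 119 [[-13.3, -8.9], [7.0, 14.4]]
111 83 [[-13.4, -5.5], [4.6, 14.0]]
123 80 [[-12.4, -4.5], [4.6, 12.1]]
135 78 [[-11.4, -4.5], [5.1, 12.0]]
147 78 [[-12.0, -5.5], [3.6, 12.0]]
159 75 [[-12.4, -4.8], [3.4, 11.8]]
171 72 [[-11.6, -3.6], [3.5, 11.8]]
183 73 [[-11.6, -5.0], [4.1, 12.1]]
195 74 [[-12.5, -4.6], [3.5, 12.6]]
207 113 [[-14.4, -28.2], [8.7, 14.7]]
219 98 [[-14.4, -27.2], [7.8, 14.7]]
231 56 [[-14.7, -26.8], [7.4, 15.0]]
243 9 [[5.9, -27.4], [7.8, -23.2]]
255 3 [[6.2, -25.9], [7.9, -21.9]]
```

View pics/s6.png

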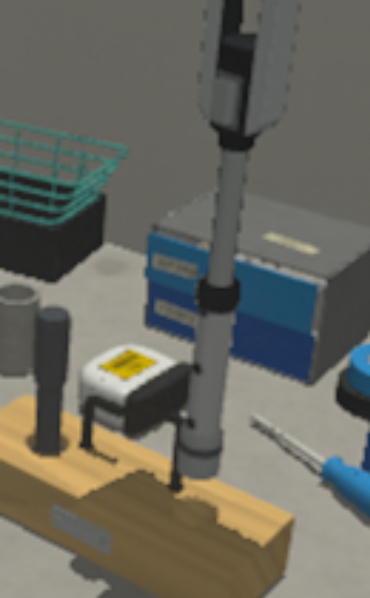

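The whole wand hangs upright. Its foot, at (200,470), is about 30 mm above the block, the button is out, and the drift is still in its pocket. Handing in.

```bash
python3 -c "
from h import *
print(bot.job_done())"
```

```text
the job is handed in; nothing more can be done
None
```

The wand is locked at full length with the button out, and the arm is holding it upright by its plain sides about 30 mm clear of the block. The drift is still in its pocket, and the job was handed in at about 12.5 s.

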